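# Latch a culture dish under the imaging camera

## Robot

A 6-joint arm with a two-finger parallel gripper is mounted at the origin on a cart in front of the work surface, level with it; the furniture and walls round the work are solid. World frame = base frame: x ahead of the robot, y to its left, z up, the work surface at z = 0. Lengths are in m, angles in degrees, forces in N, time in s.
With the tool pointing down it reaches from about 0.3 to 0.75 m from the base axis. Payload 8.5 kg.
Tool frame: the origin (TCP) lies midway between the tips of the shut fingers; the grasp point (between the pads) lies 19 mm behind it; z points along the fingers, y is the line along which they close (so a half turn about z gives the same grasp; the last joint's range is limited). The gripper opens to 85 mm and grips with 20 to 120 N. Pads are 22 mm wide; open, the fingers measure 114 mm over their backs; the gripper's body (76 mm by 85 mm) begins 54 mm behind the grasp point. The pads swing forward as they close: fully open they stand 13 mm farther back than shut.
Start: joints at [-80.69, 21.807, 74.336, -0, 83.858, -12.336], TCP at [0.203, -0.511, 0.209] pointing down, gripper open.
Joint ranges: [-178.18, 178.18], [-50.72, 133.34], [12.68, 142.11], [-81.47, 261.47], [9.98, 163.14], [-165.26, 165.26]. Speed limits (degrees/s): [136.94, 136.94, 180, 180, 180, 180].

## Interface

Orientations are given as a 3x3 rotation matrix whose columns are the frame's x, y, z axes.
In Python, from rig import env, get_image, close_job gives the robot as it stands.
- The arm moves only by the tool step_arm, never from a script. Its argument "targets" is a list of rows, each a list of 2 entries, a list of its own where there are three numbers: the shift along the tool's x, y, z as a fraction of full scale, then the turn, a rotation vector about the tool's x, y, z as a fraction of full scale. In form: [[[x, y, z], [wx, wy, wz]], ...]. A call has 1 to 10 rows; each row is the pose to reach, as a shift and turn from the pose commanded when the call began, along the tool's axes at that moment; what a row does not reach only later rows make up. Full scale, the value 1, is 0.3 m for a shift and 45 degrees for a turn. A row lasts 1/12 s, in which the tool goes at most 41.7 mm and 7.16 degrees, less where a joint would pass 70% of its speed; a pose out of reach is approached as far as the arm can. A call with a number of a shift or a turn outside -1 to 1 is refused whole. A call with a gripper value outside its range is refused whole. "jaw" is the finger opening in mm, from 0 to 85.4, set as the call begins (left out, the last holds). The fingers move at their own pace and stop on an object; "grip_force" is the grip in N (left out, the last holds). Time passes only in rows, so rows that repeat a pose let the fingers close. It gives the time, the measured TCP pose, the force, the opening and the grip force at its end, in the units of the state.
- env.observe(): the state, without advancing time (a new reading comes with each control period).
- get_image(name): name is "scene" or "top"; returns a dict with "img" (384x512x3 uint8, red, green, blue), "z_map" (384x512 float32, m along the optical axis (not along the pixel's ray), 0 where there is no reading), "intrinsics" (3x3 intrinsics, pixels), "D" ([k1, k2, p1, p2, k3] as OpenCV has them; the pictures are not rectified), "rvec" (rotation vector, rad) and "tvec" (3), from world to camera coordinates, as OpenCV has them. Camera axes: x right, y down, z forward; pixel columns grow to the right and rows downward; lengths in m; the calibration is good to about 2 mm. A picture is of the moment at which its call begins.
- close_job(): hands the job in; it is judged then, once.
The state is a dict: "time_s": time; "q": joint angles; "qvel": joint speeds; "joint_efforts": joint torques, N m; "position": TCP position; "tool_rot": TCP orientation; "ft_force": force on the tool from outside, world axes, zero at the start; "wrist_torque": the same for the moment, N m; "grip_width": finger opening in m; "gripper_force": force on a finger pad.
Only numpy, scipy, OpenCV 4.12 (cv2) and the standard library are available. Lean on these libraries where they do the work, as an engineer would, in place of code of your own. Each camera call takes 0.05 s, during which the arm holds its last target. There are 200 camera calls.

## Task

Bring the red culture dish under the camera of the imaging stand and secure it there: turn the cam latch fully open so that its hook is out of the way, slide the dish stage gently in until it rests against its rubber stops, then turn the latch shut until the sprung roller drops into the notch of the cam. Keep the dish lying in its nest, and do not disturb the two jars and the marker beside the stand.

Things in the scene. Friction and masses are not known exactly. Their poses are not given: they have to be found in the camera images.
- stand: Imaging stand, fixed to the worktop; origin on the worktop, x along its rails from the loading end (near the robot) to the camera end, y left, z up. Base plate 380 x 150 mm, 18 mm high. Camera with ring light (29 mm radius) over x +30, y 0, underside 130 mm up; column at x +142, 245 mm high. On the right (-y) a wing carries the cam latch and, beyond the cam, the roller's housing, 51 mm high.
- stage (a joint): Travel of the aluminium dish stage (183 x 118 mm, top 37 mm up) along the stand's +x, m: 0 = out at the loading end (start), 0.130 = home on the rubber stops. Friction about 2.5 N; stays where left. The brass catch pin (10 mm) on its right arm enters the cam's mouth at home; if the cam is not open its hook bars the pin and the stage stops about 19 mm short. Gently means under 0.3 m/s.
- stage_handle (a point): Middle of the stage's black bow handle: round bar 13 mm thick, 86 mm long along the stand's y, centre 89 mm above the worktop, on thin posts at y +-36 mm; free beneath down to the stage's top at 37 mm. Moves with the stage; axes parallel to the stand's. The dish's rim begins 65 mm beyond it (+x).
- cam (a joint): Angle of the cam latch, rad, grows clockwise seen from above. 0 = fully open (end stop): grip bar parallel to the rails, red mark to the loading end; hook clear of the pin below 0.2. About 1.40 = shut: roller in the notch; end stop 1.47. Takes up to 0.2 N m, stays where left; near the notch the roller pulls it in. The hook draws the pin home by up to 3 mm; farther out it jams on the pin.
- cam_knob (a point): Centre of the latch knob's grip, on the cam's vertical axis, 76 mm above the worktop; turns with it. The grip is a black bar 60 mm long along this point's x, 14 mm wide, 26 mm high (z 63 to 89 mm), with a red mark on top at its -x end. The steel cam plate beneath reaches 36 mm from the axis, top 47 mm (its boss 50 mm) above the worktop.
- follower (a joint): Position of the sprung brass roller that presses on the cam's edge, in m: 0 = riding on the round rim, about 0.004 = dropped into the notch.
- agar_dish: Red culture dish, 91 mm across, 15 mm high, loose in the round nest of the stage (lip 6 mm high, 1.8 mm play). Origin at the centre of its underside.
- stage_nest (a point): Centre of the floor of the dish's nest on the stage, 37 mm above the worktop.
- red_jar: Bystander left of the stand: specimen jar with red cap, 64 mm across, 77 mm high. Origin at the centre of its underside.
- yellow_jar: Bystander right of the stand: specimen jar with yellow cap, 64 mm across, 77 mm high. Origin at the centre of its underside.
- blue_marker: Bystander right of the stand: blue marker pen lying down, 14 x 125 x 15 mm, long along its y axis. Origin at the centre of its underside.
Things that resemble listed ones, but are neither listed nor needed, are in the scene too. Leave any turquoise look-alike of the agar_dish alone.

How it is judged (in metres and radians):
On the way, in this order (a step that is already met when the one before it is completed fails the run):
1. the cam latch is turned open (value of joint cam below 0.2 rad), for 0.1 s.
2. the stage is home against its stops, with the latch still open (value of joint stage above 0.127 m and value of joint cam below 0.3 rad), for 0.2 s.
3. the latch is shut and the roller has dropped into the notch (value of joint cam above 1.3 rad and value of joint follower above 0.003 m), for 0.2 s.
At the end, for the whole second after the job is handed in: The stage is home within 2.5 mm of its end stop (joint above 0.1275), the cam is shut (above 1.3 rad) with the roller dropped at least 3 mm into the notch, and the dish lies at rest in its nest (within 5 mm of its centre, flat on its floor) (all of step 3 and value of joint stage above 0.1275 m and horizontal distance between agar_dish and stage_nest below 0.005 m and z of agar_dish in the frame of stage_nest below 0.004 m and linear speed of agar_dish below 0.02 m/s); the robot touches nothing.
It fails at once if the stage is run faster than 0.3 m/s (velocity of joint stage above 0.3 m/s).
It fails at once if the dish leaves its nest (horizontal distance between agar_dish and stage_nest above 0.012 m or angle between agar_dish's own z axis and vertical above 0.2 rad).
It fails at once if a jar or the marker is moved more than 30 mm (distance of any of red_jar, yellow_jar, blue_marker from where it was at the start of the episode above 0.03 m).
It also fails if it takes over 66 s, if anything falls off the work surface, if the arm or the gripper's body presses on something with over 40 N, if the wrist force passes 120 N, or if a joint passes its speed limit or range.

## Working session

There is one attempt and no reset: what is moved stays moved. The work goes in short steps, Python scripts to look and compute and a tool call to move; the robot and the scene stay as the last step left them, time stands still between calls to the robot, and variables do not carry over. Pictures are saved under pics/ and viewed, at most 10 in all, crops included, and the job is handed in when it is done.

Besides the shell and the picture viewer there is one more tool, called after "Call:" by a JSON object that holds its "api" and its "payload". step_arm: Moves the arm, as the interface text tells. Its arguments: {"type":"object","properties":{"targets":{"type":"array","items":{"type":"array"}},"jaw":{"type":"number"},"grip_force":{"type":"number"}},"required":["targets"]}

```bash
mkdir -p pics; ls; cat > h.py <<'E'
import numpy as np, cv2
from rig import env, get_image, close_job
def grab(n):
    d=get_image(n); d['R']=cv2.Rodrigues(np.array(d['rvec'],float))[0]; d['t']=np.array(d['tvec'],float).ravel(); return d
def rays(d,uv):
    p=cv2.undistortPoints(np.array(uv,float).reshape(-1,1,2),np.array(d['intrinsics'],float),np.array(d['D'],float)).reshape(-1,2)
    return np.c_[p,np.ones(len(p))]
def onplane(d,uv,z):
    r=rays(d,uv)@d['R']; c=-d['R'].T@d['t']; return c+r*((z-c[2])/r[:,2])[:,None]
def bydepth(d,uv):
    uv=np.array(uv).reshape(-1,2).astype(int); z=d['z_map'][uv[:,1],uv[:,0]]
    return (rays(d,uv)*z[:,None]-d['t'])@d['R'], z
def save(n,img,s=1):
    cv2.imwrite(n,cv2.resize(img[...,::-1],None,fx=s,fy=s,interpolation=cv2.INTER_CUBIC))
E
python3 - <<'E'
from h import *
for n in('scene','top'):
    d=grab(n); save(f'pics/{n}0.png',d['img'],1.5); print(n,-d['R'].T@d['t'],d['R'][2])
s=env.observe(); print(s['time_s'],s['position'],s['tool_rot'],s['ft_force'])
E
```

```text
pics
scene [0.06857412 0.25763545 0.82593801] [ 0.55103264 -0.30869652 -0.77528672]
top [ 0.38007117 -0.02929319  1.23542386] [ 1.81087255e-01  1.72987227e-04 -9.83467018e-01]
0.1 [ 0.2028426  -0.51092356  0.20859106] [[ 9.29479786e-01  3.68873001e-01 -1.92513058e-04]
 [ 3.68872942e-01 -9.29478984e-01  1.25357753e-03]
 [ 2.83474064e-04 -1.23618783e-03 -9.99999196e-01]] [0.32335637 0.57905716 0.15829043]
```

View pics/scene0.png

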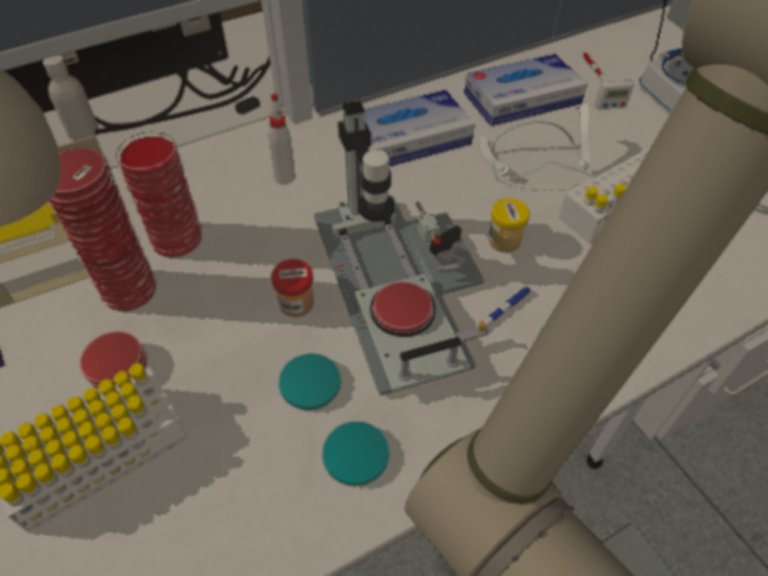

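View pics/top0.png

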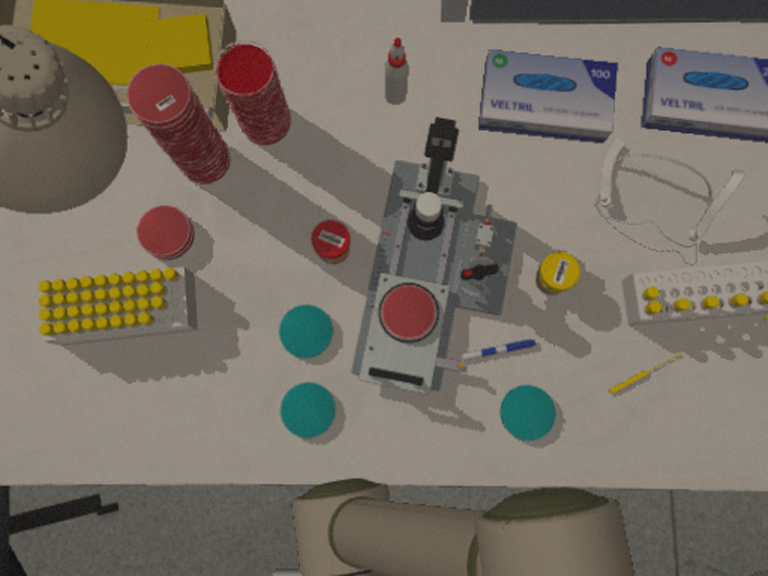

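The scene view shows the stand in the middle: dish (402,307), handle (430,348), knob (445,240). In the top view the dish is at (409,312), the handle at (396,376), and the knob at (480,271) with its red mark to the left, so the latch is nearly shut. The red candidates in the top view are the dish in the stage nest (409,312), a loose dish (165,232) and two stacks (165,95) and (248,70). Only the first lies in the nest on the stage, so it is the one meant. I'll confirm that in a crop.

```bash
python3 - <<'E'
from h import *
ims=[]
for n,(u,v,w,h) in dict(top=(232,100,120,170),scene=(205,95,120,170)).items():
    d=grab(n); ims.append(cv2.resize(d['img'][v:v+h,u:u+w],None,fx=3.3,fy=3.3,interpolation=cv2.INTER_CUBIC))
    hsv=cv2.cvtColor(d['img'],cv2.COLOR_RGB2HSV)
    sub=np.zeros(hsv.shape[:2],np.uint8); sub[v:v+h,u:u+w]=1
    red=((hsv[...,0]<8)|(hsv[...,0]>172))&(hsv[...,1]>110)&(hsv[...,2]>70)&(sub>0)
    blk=(hsv[...,2]<50)&(sub>0)
    for nm,m in(('red',red),('blk',blk)):
        k,l,st,c=cv2.connectedComponentsWithStats(m.astype(np.uint8))
        for i in range(1,k):
            if st[i,4]<8: continue
            pts=np.argwhere(l==i)[:,::-1]; P,z=bydepth(d,pts)
            P=P[z>0]
            rc=cv2.minAreaRect(pts.astype(np.float32))
            print(n,nm,st[i,4],c[i].round(1),'P',np.median(P,0).round(4) if len(P) else None,np.array(rc[1]).round(1),round(rc[2],1))
save('pics/crop1.png',np.hstack(ims))
E
```

```text
top red 8 [323.9 148.1] P [ 0.7117 -0.1866  0.046 ] [2. 2.] 90.0
top red 10 [232.  159.5] P [0.6729 0.0428 0.0738] [9. 0.] -90.0
top red 21 [311.6 181.4] P [ 0.6181 -0.151   0.0875] [3. 5.] 90.0
top red 934 [272.1 207.3] P [ 0.5599 -0.056   0.0508] [34.  33.7] 51.3
top blk 273 [291. 111.] P [ 0.7585 -0.0924  0.1994] [28. 18.] 90.0
top blk 11 [270.9 133.2] P [ 0.7533 -0.0534  0.035 ] [2. 4.] 90.0
top blk 284 [282.9 150.9] P [ 0.6729 -0.0769  0.1412] [23.6 19.4] 6.0
top blk 10 [301.3 139.2] P [ 0.7378 -0.1302  0.0337] [2. 3.] 90.0
top blk 138 [321.  180.9] P [ 0.6194 -0.1728  0.0853] [ 8.7 24.3] 68.2
top blk 151 [263.4 250.6] P [ 0.4505 -0.0343  0.0931] [35.3  4.3] 11.3
scene red 15 [290.9 160.3] P [ 0.6185 -0.1479  0.0889] [2.8 4.2] 45.0
scene red 43 [205.9 184. ] P [0.6592 0.0534 0.0755] [16.  2.] 90.0
scene red 984 [268.2 204.4] P [ 0.5561 -0.0502  0.0518] [32. 37.] 90.0
scene blk 111 [238.1  98.7] P [ 0.76   -0.0842  0.1967] [13. 17.] 90.0
scene blk 142 [249.  123.3] P [ 0.6722 -0.0687  0.1931] [21.9 11.6] 8.1
scene blk 265 [250.7 139.8] P [ 0.6755 -0.0696  0.1416] [23.4 16.1] 3.0
scene blk 177 [297.1 160.1] P [ 0.617  -0.1654  0.0819] [ 9.9 23.3] 45.0
scene blk 10 [228.5 154.2] P [ 0.754  -0.0491  0.0339] [2. 3.] 90.0
scene blk 26 [276.5 220.8] P [ 0.514  -0.0463  0.0416] [ 3.2 21.5] 68.2
scene blk 179 [287.2 232.2] P [ 0.4504 -0.0323  0.094 ] [ 5.1 39.6] 74.4
```

View pics/crop1.png

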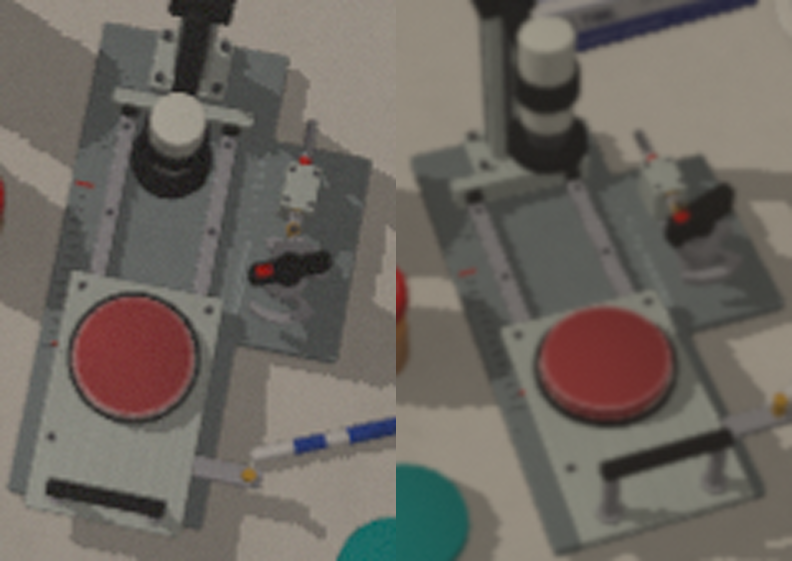

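The crops confirm it: the red dish sits in the stage nest at top-crop (135,355). The handle is at (105,497), and the knob runs from (255,272) to (328,262) with its mark at the left end, so the cam reads about 1.2 rad. Next I'll measure the knob and handle across both views.

```bash
cat > m.py <<'E'
from h import *
def masks(d):
    hsv=cv2.cvtColor(d['img'],cv2.COLOR_RGB2HSV)
    return hsv, ((hsv[...,0]<8)|(hsv[...,0]>172))&(hsv[...,1]>110)&(hsv[...,2]>70), hsv[...,2]<50
def near(d,m,c,r,zlo,zhi):
    uv=np.argwhere(m)[:,::-1]; P,z=bydepth(d,uv)
    k=(z>0)&(np.hypot(P[:,0]-c[0],P[:,1]-c[1])<r)&(P[:,2]>zlo)&(P[:,2]<zhi); return uv[k],P[k]
def tri(ds,uvs):
    A=np.zeros((3,3));b=np.zeros(3)
    for d,uv in zip(ds,uvs):
        r=(rays(d,[uv])@d['R'])[0]; r/=np.linalg.norm(r); M=np.eye(3)-np.outer(r,r); A+=M; b+=M@(-d['R'].T@d['t'])
    return np.linalg.solve(A,b)
def line(uv,d,z):  # ends and axis of bar on plane z
    P=onplane(d,uv,z)[:,:2]; c,(w,h),a=cv2.minAreaRect((P*1000).astype(np.float32))
    bx=cv2.boxPoints((c,(w,h),a)); e=bx[1]-bx[0] if np.linalg.norm(bx[1]-bx[0])>np.linalg.norm(bx[2]-bx[1]) else bx[2]-bx[1]
    return np.round(c,1),round(w,1),round(h,1),round(float(np.degrees(np.arctan2(e[1],e[0])))%180,1)
E
python3 - <<'E'
from m import *
ds=[grab('top'),grab('scene')]; C={}
for d,n in zip(ds,('top','scene')):
    hsv,red,blk=masks(d); blk=hsv[...,2]<60
    for nm,m,c,r,lo,hi,pz in(('handle',blk,(.45,-.033),.07,.075,.11,.095),('knob',blk|red,(.618,-.17),.05,.076,.11,.089),('mark',red,(.618,-.15),.02,.07,.11,.089),('dish',red,(.56,-.056),.07,.03,.07,.052)):
        uv,P=near(d,m,c,r,lo,hi); C.setdefault(nm,[]).append(uv.mean(0))
        print(n,nm,len(uv),'depth',P.mean(0).round(4),'box',line(uv,d,pz))
for k,v in C.items(): print(k,'tri',tri(ds,v).round(4))
E
```

```text
top handle 160 depth [ 0.4513 -0.0355  0.0931] box (array([451.3, -35.3]), 82.9, 10.0, 79.1)
top knob 153 depth [ 0.6205 -0.1707  0.0859] box (array([ 619.5, -170.1]), 22.0, 57.7, 90.3)
top mark 21 depth [ 0.6173 -0.1502  0.0879] box (array([ 616.9, -149.8]), 7.3, 12.1, 90.3)
top dish 934 depth [ 0.5597 -0.0561  0.0508] box (array([560.4, -56. ]), 83.6, 83.9, 135.2)
scene handle 205 depth [ 0.4506 -0.032   0.0934] box (array([449. , -31.4]), 84.4, 13.6, 79.4)
scene knob 155 depth [ 0.6194 -0.1641  0.0853] box (array([ 615.5, -162.1]), 24.4, 63.5, 99.1)
scene mark 15 depth [ 0.6183 -0.1472  0.0887] box (array([ 618.5, -147.1]), 7.3, 12.1, 112.5)
scene dish 983 depth [ 0.5568 -0.0507  0.0514] box (array([555.9, -50. ]), 86.1, 89.8, 151.0)
handle tri [ 0.4524 -0.0346  0.0886]
knob tri [ 0.6237 -0.17    0.0775]
mark tri [ 0.6185 -0.1491  0.0872]
dish tri [ 0.5618 -0.0554  0.0416]
```

```bash
cat > go.py <<'E'
import sys
from h import *
from scipy.spatial.transform import Rotation as Ro
s=env.observe(); R=np.array(s['tool_rot']); p=np.array(s['position'])
def to(x,y,z,psi):
    c,q=np.cos(np.radians(psi)),np.sin(np.radians(psi)); T=np.array([[c,q,0],[q,-c,0],[0,0,-1.]])
    d=R.T@(np.array([x,y,z])-p)/.3; w=Ro.from_matrix(R.T@T).as_rotvec(degrees=True)/45
    print('shift',d.round(4),'turn',w.round(4))
print('t',round(s['time_s'],2),'p',p.round(4),'psi',round(float(np.degrees(np.arctan2(R[1,0],R[0,0]))),2),'F',np.round(s['ft_force'],1),'M',np.round(s['wrist_torque'],2),'w',round(s['grip_width'],4),'q6',np.round(s['q'],1))
a=list(map(float,sys.argv[1:]))
for i in range(0,len(a),4): to(*a[i:i+4])
E
python3 go.py 0.41 -0.34 0.21 59 .62 -.168 .21 97
```

```text
t 0.3 p [ 0.2029 -0.5111  0.2089] psi 21.65 F [ 0.6 -0.5 -0.6] M [ 0.01  0.03 -0.01] w 0.0848 q6 [-80.7  21.8  74.3  -0.   83.9 -12.3]
shift [ 0.8522 -0.2755 -0.0034] turn [-5.000e-04 -3.000e-04 -8.301e-01]
shift [ 1.7143 -0.5502 -0.0032] turn [-4.0000e-04 -5.0000e-04 -1.6745e+00]
```

Call:
{"api": "step_arm", "payload": {"targets": [[[0.12,-0.04,0],[0,0,-0.12]],[[0.24,-0.078,0],[0,0,-0.24]],[[0.36,-0.116,0],[0,0,-0.36]],[[0.48,-0.155,0],[0,0,-0.48]],[[0.6,-0.194,0],[0,0,-0.6]],[[0.72,-0.233,0],[0,0,-0.72]],[[0.852,-0.275,0],[0,0,-0.83]],[[0.852,-0.275,0],[0,0,-0.83]],[[0.852,-0.275,0],[0,0,-0.83]]], "jaw": 45, "grip_force": 20}}

```text
time_s: 1.05
position: [0.4112, -0.3388, 0.2091]
tool_rot: [[0.512, 0.859, -0.0], [0.859, -0.512, -0.0], [-0.0, -0.0, -1.0]]
ft_force: [0.0, -0.6, -0.1]
grip_width: 0.0451
gripper_force: 0.0
```

```bash
python3 go.py  .62 -.168 .21 97
```

```text
t 1.05 p [ 0.4112 -0.3388  0.2091] psi 59.19 F [ 0.  -0.6 -0.1] M [-0.04  0.02  0.  ] w 0.0451 q6 [-52.2  20.1  77.1  -0.   82.9 -21.4]
shift [ 0.8456  0.3062 -0.0032] turn [-2.000e-04  1.000e-04 -8.401e-01]
```

Call:
{"api": "step_arm", "payload": {"targets": [[[0.12,0.044,0],[0,0,-0.12]],[[0.24,0.087,0],[0,0,-0.24]],[[0.36,0.13,0],[0,0,-0.36]],[[0.48,0.174,0],[0,0,-0.48]],[[0.6,0.217,0],[0,0,-0.6]],[[0.72,0.26,0],[0,0,-0.72]],[[0.846,0.306,0],[0,0,-0.84]],[[0.846,0.306,0],[0,0,-0.84]],[[0.846,0.306,0],[0,0,-0.84]]]}}

```text
time_s: 1.8
position: [0.6198, -0.17, 0.2083]
tool_rot: [[-0.118, 0.993, -0.001], [0.993, 0.118, 0.0], [0.0, -0.001, -1.0]]
ft_force: [-0.3, 0.5, 0.1]
grip_width: 0.0452
gripper_force: 0.0
```

```bash
python3 go.py  .62 -.168 .062 97; python3 - <<'E'
from h import *
d=grab('top');e=grab('scene')
save('pics/k1.png',np.hstack([cv2.resize(x,None,fx=3,fy=3,interpolation=cv2.INTER_CUBIC) for x in(d['img'][110:250,260:380],e['img'][80:220,240:360])]))
E
```

```text
t 1.8 p [ 0.6198 -0.17    0.2083] psi 96.8 F [-0.3  0.5  0.1] M [ 0.03  0.03 -0.01] w 0.0452 q6 [-25.9  31.5  58.   -0.   90.5 -32.7]
shift [0.0066 0.0019 0.4876] turn [-0.0013 -0.0003 -0.0043]
```

View pics/k1.png

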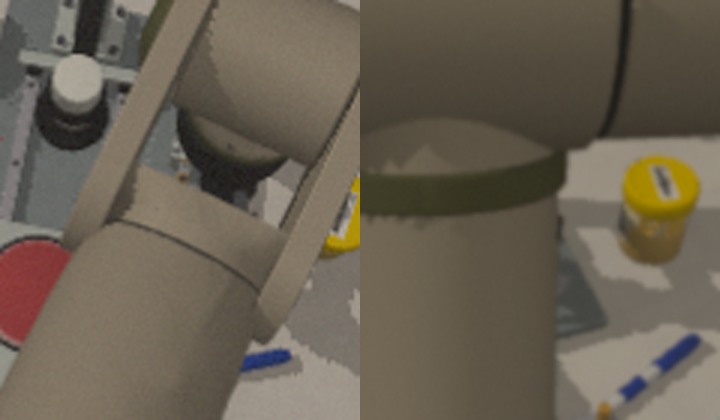

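The arm hides the knob in both views, but the yellow jar at (660,200) in the crop is clear of it. I'll descend carefully.

Call:
{"api": "step_arm", "payload": {"targets": [[[0.003,0.002,0.08],[0,0,0]],[[0.007,0.002,0.16],[0,0,0]],[[0.007,0.002,0.24],[0,0,0]],[[0.007,0.002,0.32],[0,0,0]],[[0.007,0.002,0.38],[0,0,0]],[[0.007,0.002,0.43],[0,0,0]],[[0.007,0.002,0.47],[0,0,0]],[[0.007,0.002,0.487],[0,0,0]],[[0.007,0.002,0.487],[0,0,0]]]}}

```text
time_s: 2.65
position: [0.6186, -0.1691, 0.0623]
tool_rot: [[-0.116, 0.993, -0.002], [0.993, 0.116, 0.001], [0.001, -0.002, -1.0]]
ft_force: [0.6, 0.3, -0.5]
grip_width: 0.0451
gripper_force: 0.0
```

Call:
{"api": "step_arm", "payload": {"targets": [[[0,0,0],[0,0,0]],[[0,0,0],[0,0,0]],[[0,0,0],[0,0,0]],[[0,0,0],[0,0,0]],[[0,0,0],[0,0,0]],[[0,0,0],[0,0,0]]], "jaw": 5, "grip_force": 30}}

```text
time_s: 3.15
position: [0.6236, -0.1685, 0.0649]
tool_rot: [[-0.118, 0.993, 0.01], [0.993, 0.118, -0.003], [-0.004, 0.01, -1.0]]
ft_force: [14.9, -1.0, -4.0]
grip_width: 0.0122
gripper_force: 29.7
```

```bash
python3 go.py
```

```text
t 3.15 p [ 0.6236 -0.1685  0.0649] psi 96.79 F [14.9 -1.  -4. ] M [-0.05 -2.44 -0.01] w 0.0122 q6 [-25.7  38.1  70.2   0.1  71.1 -32.5]
```

The grip is on the bar. The outside force shows the knob sits 5 mm further along tool +y, so I'll relieve that and then start opening.

Call:
{"api": "step_arm", "payload": {"targets": [[[0,0.008,0],[0,0,0]],[[0,0.017,0],[0,0,0]],[[0,0.017,0],[0,0,0]],[[0,0.017,0],[0,0,0]]]}}

```text
time_s: 3.48
position: [0.624, -0.1684, 0.0646]
tool_rot: [[-0.118, 0.993, -0.001], [0.993, 0.118, -0.002], [-0.002, -0.001, -1.0]]
ft_force: [-7.7, -4.0, 8.0]
grip_width: 0.0123
gripper_force: 31.4
```

Call:
{"api": "step_arm", "payload": {"targets": [[[0,0,0],[0,0,-0.07]],[[0,0,0],[0,0,-0.14]],[[0,0,0],[0,0,-0.22]],[[0,0,0],[0,0,-0.3]],[[0,0,0],[0,0,-0.38]],[[0,0,0],[0,0,-0.44]],[[0,0,0],[0,0,-0.44]]]}}

```text
time_s: 4.07
position: [0.6241, -0.1684, 0.0647]
tool_rot: [[-0.449, 0.893, -0.001], [0.893, 0.449, -0.002], [-0.002, -0.002, -1.0]]
ft_force: [-5.9, -3.1, 6.8]
grip_width: 0.0125
gripper_force: 31.3
```

```bash
python3 go.py
```

```text
t 4.07 p [ 0.6241 -0.1684  0.0647] psi 116.71 F [-5.9 -3.1  6.8] M [-0.68  1.17 -0.02] w 0.0125 q6 [-25.5  38.4  69.6  -0.1  72.  -52.2]
```

Call:
{"api": "step_arm", "payload": {"targets": [[[0,0,0],[0,0,-0.1]],[[0,0,0],[0,0,-0.2]],[[0,0,0],[0,0,-0.3]],[[0,0,0],[0,0,-0.4]],[[0,0,0],[0,0,-0.5]],[[0,0,0],[0,0,-0.6]],[[0,0,0],[0,0,-0.6]]]}}

```text
time_s: 4.65
position: [0.6241, -0.1683, 0.0646]
tool_rot: [[-0.807, 0.591, -0.001], [0.591, 0.807, -0.002], [-0.001, -0.002, -1.0]]
ft_force: [-5.8, -4.1, 8.5]
grip_width: 0.0124
gripper_force: 31.3
```

Call:
{"api": "step_arm", "payload": {"targets": [[[0,0,0],[0,0,-0.1]],[[0,0,0],[0,0,-0.2]],[[0,0,0],[0,0,-0.3]],[[0,0,0],[0,0,-0.4]],[[0,0,0],[0,0,-0.48]],[[0,0,0],[0,0,-0.54]],[[0,0,0],[0,0,-0.56]],[[0,0,0],[0,0,-0.56]]]}}

```text
time_s: 5.32
position: [0.6241, -0.1683, 0.0647]
tool_rot: [[-0.981, 0.194, -0.001], [0.194, 0.981, -0.002], [0.0, -0.002, -1.0]]
ft_force: [-5.9, -2.5, 7.4]
grip_width: 0.0119
gripper_force: 31.1
```

```bash
python3 go.py
```

```text
t 5.32 p [ 0.6241 -0.1683  0.0647] psi 168.81 F [-5.9 -2.5  7.4] M [-0.57  1.13 -0.16] w 0.0119 q6 [-2.550e+01  3.840e+01  6.960e+01 -1.000e-01  7.200e+01 -1.043e+02]
```

Call:
{"api": "step_arm", "payload": {"targets": [[[0,0,0],[0,0,0]],[[0,0,0],[0,0,0]],[[0,0,0],[0,0,0]],[[0,0,0],[0,0,0]]], "jaw": 45}}

```text
time_s: 5.65
position: [0.6249, -0.1671, 0.0631]
tool_rot: [[-0.981, 0.194, 0.0], [0.194, 0.981, 0.0], [-0.0, 0.0, -1.0]]
ft_force: [1.1, -0.1, 0.1]
grip_width: 0.0448
gripper_force: 0.0
```

Call:
{"api": "step_arm", "payload": {"targets": [[[0,0,-0.06],[0,0,0]],[[0,0,-0.14],[0,0,0]],[[0,0,-0.24],[0,0,0]],[[0,0,-0.34],[0,0,0]],[[0,0,-0.44],[0,0,0]],[[0,0,-0.5],[0,0,0]],[[0,0,-0.5],[0,0,0]]]}}

```text
time_s: 6.23
position: [0.6262, -0.1676, 0.2178]
tool_rot: [[-0.981, 0.194, 0.007], [0.194, 0.981, -0.003], [-0.008, -0.002, -1.0]]
ft_force: [0.7, 0.8, 0.9]
grip_width: 0.0451
gripper_force: 0.0
```

```bash
python3 go.py .535 -.1 .212 124 .452 -.034 .21 79.2
```

```text
t 6.23 p [ 0.6262 -0.1676  0.2178] psi 168.82 F [0.7 0.8 0.9] M [-0.01 -0.   -0.07] w 0.0451 q6 [ -25.4   31.5   56.4    0.    91.6 -104.2]
shift [0.342  0.1621 0.0163] turn [0.0017 0.0104 0.9959]
shift [0.6561 0.3243 0.0202] turn [0.006  0.0097 1.9914]
```

Call:
{"api": "step_arm", "payload": {"targets": [[[0.09,0.043,0],[0,0,0.12]],[[0.18,0.085,0.005],[0,0,0.25]],[[0.26,0.125,0.01],[0,0,0.38]],[[0.342,0.162,0.016],[0,0,0.51]],[[0.342,0.162,0.016],[0,0,0.64]],[[0.342,0.162,0.016],[0,0,0.77]],[[0.342,0.162,0.016],[0,0,0.9]],[[0.342,0.162,0.016],[0,0,0.996]],[[0.342,0.162,0.016],[0,0,0.996]]]}}

```text
time_s: 6.98
position: [0.5333, -0.0993, 0.2074]
tool_rot: [[-0.557, 0.831, -0.001], [0.831, 0.557, 0.001], [0.001, -0.001, -1.0]]
ft_force: [-0.2, -0.2, -0.8]
grip_width: 0.0448
gripper_force: 0.0
```

```bash
python3 go.py .452 -.034 .21 79.2;  python3 - <<'E'
from h import *
d=grab('top')
save('pics/k2.png',d['img'][110:280,220:360],3.5)
E
```

```text
t 6.98 p [ 0.5333 -0.0993  0.2074] psi 123.83 F [-0.2 -0.2 -0.8] M [-0.03  0.   -0.04] w 0.0448 q6 [-23.1  21.2  75.6   0.   83.3 -56.9]
shift [ 0.3319 -0.1039 -0.0082] turn [-0.0014 -0.0011  0.9919]
```

View pics/k2.png

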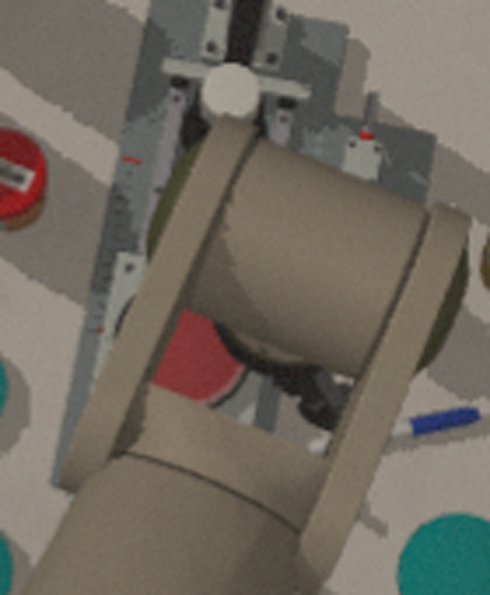

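The knob is still behind the wrist. I'll move on to the handle and look again there.

Call:
{"api": "step_arm", "payload": {"targets": [[[0.08,-0.025,0],[0,0,0.12]],[[0.16,-0.05,0],[0,0,0.25]],[[0.24,-0.075,0],[0,0,0.38]],[[0.33,-0.1,-0.008],[0,0,0.51]],[[0.33,-0.1,-0.008],[0,0,0.64]],[[0.33,-0.1,-0.008],[0,0,0.77]],[[0.33,-0.1,-0.008],[0,0,0.9]],[[0.33,-0.1,-0.008],[0,0,0.992]],[[0.33,-0.1,-0.008],[0,0,0.992]]]}}

```text
time_s: 7.78
position: [0.4533, -0.0341, 0.2103]
tool_rot: [[0.185, 0.983, -0.001], [0.983, -0.185, 0.0], [0.0, -0.001, -1.0]]
ft_force: [0.9, 0.1, 0.6]
grip_width: 0.0447
gripper_force: 0.0
```

```bash
python3 go.py .454 -.0345 .073 79.2;  python3 - <<'E'
from m import *
d=grab('top')
save('pics/k3.png',d['img'][110:280,220:360],3.5)
hsv,red,blk=masks(d)
uv,P=near(d,red,(.60,-.17),.045,.07,.11); print(len(uv),P.mean(0) if len(uv) else 0)
uv,P=near(d,hsv[...,2]<60,(.624,-.168),.05,.076,.11); print(len(uv),line(uv,d,.089) if len(uv) else 0)
E
```

```text
t 7.78 p [ 0.4533 -0.0341  0.2103] psi 79.34 F [0.9 0.1 0.6] M [ 0.03  0.04 -0.03] w 0.0447 q6 [-19.3  12.2  88.3   0.   79.5  -8.6]
shift [-0.0008  0.0029  0.4577] turn [-0.0007 -0.0002  0.0031]
23 [ 0.60172442 -0.1659333   0.08714329]
127 (array([ 619.6, -169. ]), 21.6, 56.7, 179.0)
```

View pics/k3.png

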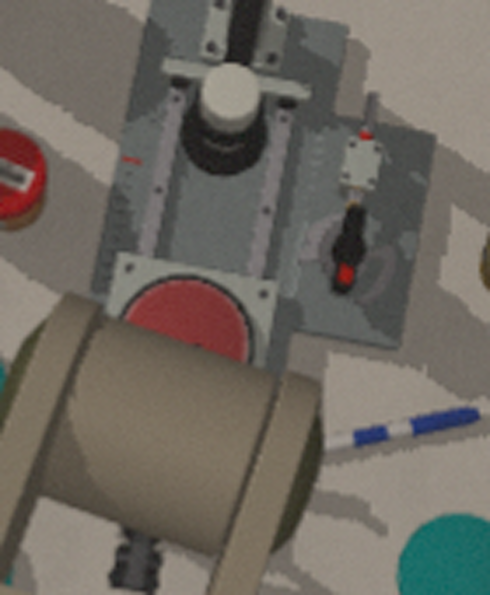

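The knob bar at (350,248) is now parallel to the rails, with its mark at the loading end (345,275), so the latch is open. Next I'll descend on the handle and grip it.

Call:
{"api": "step_arm", "payload": {"targets": [[[0,0.003,0.08],[0,0,0]],[[0,0.003,0.16],[0,0,0]],[[0,0.003,0.24],[0,0,0]],[[0,0.003,0.32],[0,0,0]],[[0,0.003,0.38],[0,0,0]],[[0,0.003,0.42],[0,0,0]],[[0,0.003,0.45],[0,0,0]],[[0,0.003,0.46],[0,0,0]],[[0,0.003,0.46],[0,0,0]]]}}

```text
time_s: 8.58
position: [0.4541, -0.0344, 0.072]
tool_rot: [[0.183, 0.983, -0.001], [0.983, -0.183, 0.001], [0.0, -0.001, -1.0]]
ft_force: [-0.6, -0.7, 0.4]
grip_width: 0.045
gripper_force: 0.0
```

Call:
{"api": "step_arm", "payload": {"targets": [[[0,0,0],[0,0,0]],[[0,0,0],[0,0,0]],[[0,0,0],[0,0,0]],[[0,0,0],[0,0,0]],[[0,0,0],[0,0,0]],[[0,0,0],[0,0,0]]], "jaw": 5, "grip_force": 30}}

```text
time_s: 9.08
position: [0.4544, -0.0345, 0.0729]
tool_rot: [[0.185, 0.983, 0.001], [0.983, -0.185, -0.0], [-0.0, 0.001, -1.0]]
ft_force: [-0.6, -0.2, 1.9]
grip_width: 0.0048
gripper_force: 1.4
```

```bash
python3 go.py
```

```text
t 9.08 p [ 0.4544 -0.0345  0.0729] psi 79.35 F [-0.6 -0.2  1.9] M [ 0.    0.13 -0.02] w 0.0048 q6 [-19.3  21.9 100.7  -0.   57.3  -8.6]
```

```bash
python3 - <<'E'
from h import *
d=grab('top');e=grab('scene')
save('pics/k4.png',np.hstack([cv2.resize(x,None,fx=2.8,fy=2.8,interpolation=cv2.INTER_CUBIC) for x in(d['img'][160:300,200:340],e['img'][150:290,210:350])]))
E
```

```text
(no output)
```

View pics/k4.png

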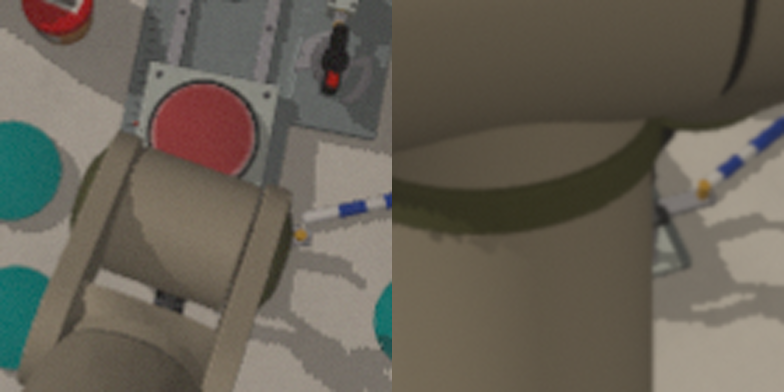

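The top crop shows the pin at (301,235), so the stage hasn't moved, yet the fingers closed to 4.8 mm. I'll test with a small, slow forward push and read the force.

Call:
{"api": "step_arm", "payload": {"targets": [[[0,0.007,0],[0,0,0]],[[0,0.013,0],[0,0,0]],[[0,0.02,0],[0,0,0]],[[0,0.027,0],[0,0,0]],[[0,0.033,0],[0,0,0]],[[0,0.033,0],[0,0,0]]]}}

```text
time_s: 9.68
position: [0.4644, -0.0364, 0.0728]
tool_rot: [[0.185, 0.983, 0.0], [0.983, -0.185, -0.0], [-0.0, 0.0, -1.0]]
ft_force: [-1.4, 0.1, 5.1]
grip_width: 0.0051
gripper_force: 2.5
```

```bash
cat > pin.py <<'E'
from m import *
d=grab('top'); hsv=cv2.cvtColor(d['img'],cv2.COLOR_RGB2HSV)
m=(hsv[...,0]>10)&(hsv[...,0]<26)&(hsv[...,1]>110)&(hsv[...,2]>100)
uv=np.argwhere(m)[:,::-1]; P=onplane(d,uv,.045)
k=(P[:,0]>.42)&(P[:,0]<.64)&(P[:,1]<-.09)&(P[:,1]>-.19); print('pin',k.sum(),P[k].mean(0).round(4) if k.any() else 0)
_,red,_=masks(d); uv,P=near(d,red,(.6,-.06),.14,.04,.07); print('dish',len(uv),P.max(0).round(4))
E
python3 pin.py; python3 go.py
```

```text
pin 13 [ 0.482 -0.143  0.045]
dish 764 [0.6597 0.0725 0.0698]
t 9.73 p [ 0.4644 -0.0364  0.0728] psi 79.34 F [-1.  -0.1  5.2] M [0.01 0.2  0.01] w 0.0051 q6 [-19.1  22.7  99.2  -0.   58.   -8.4]
```

```bash
python3 - <<'E'
from m import *
d=grab('top'); print(onplane(d,[[307.5,244]],.045))
uv=cv2.imread('pics/k4.png')[...,::-1]; hsv=cv2.cvtColor(np.ascontiguousarray(uv[:,:392]),cv2.COLOR_RGB2HSV)
m=(hsv[...,0]>10)&(hsv[...,0]<26)&(hsv[...,1]>110)&(hsv[...,2]>100); q=np.argwhere(m)[:,::-1]; q=q[q[:,0]>280]; c=q.mean(0)/2.8+[200,160]; print(c,onplane(d,[c],.045))
E
```

```text
[[ 0.47080286 -0.14256987  0.045     ]]
[307.13169643 243.83928571] [[ 0.47118582 -0.14168007  0.045     ]]
```

The stage followed (pin 0.471 to 0.482), so the fingers do engage the bar, but oddly. I'll re-grip a little lower.

Call:
{"api": "step_arm", "payload": {"targets": [[[0,0,0],[0,0,0]],[[0,0,0],[0,0,0]],[[0,0,0],[0,0,0]],[[0,0,0.01],[0,0,0]],[[0,0,0.02],[0,0,0]],[[0,0,0.03],[0,0,0]],[[0,0,0.03],[0,0,0]]], "jaw": 45}}

```text
time_s: 10.37
position: [0.4637, -0.0361, 0.0629]
tool_rot: [[0.185, 0.983, -0.001], [0.983, -0.185, 0.0], [0.0, -0.001, -1.0]]
ft_force: [0.1, -0.1, -0.2]
grip_width: 0.045
gripper_force: 0.0
```

Call:
{"api": "step_arm", "payload": {"targets": [[[0,0,0],[0,0,0]],[[0,0,0],[0,0,0]],[[0,0,0],[0,0,0]],[[0,0,0],[0,0,0]],[[0,0,0],[0,0,0]],[[0,0,0],[0,0,0]]], "jaw": 9, "grip_force": 25}}

```text
time_s: 10.87
position: [0.4641, -0.0363, 0.0638]
tool_rot: [[0.185, 0.983, 0.0], [0.983, -0.185, -0.0], [-0.0, 0.0, -1.0]]
ft_force: [0.1, 0.1, 1.2]
grip_width: 0.0116
gripper_force: 24.9
```

```bash
python3 pin.py; python3 go.py
```

```text
pin 13 [ 0.482 -0.143  0.045]
dish 801 [0.6662 0.0725 0.0694]
t 10.92 p [ 0.4641 -0.0363  0.0638] psi 79.33 F [-1.4 -0.   2.3] M [0.03 0.1  0.  ] w 0.0118 q6 [-19.1  23.5  99.9   0.   56.6  -8.4]
```

The grip is proper now (11.7 mm). I'll push 99 mm at about 0.13 m/s.

Call:
{"api": "step_arm", "payload": {"targets": [[[0,0.02,0],[0,0,0]],[[0,0.05,0],[0,0,0]],[[0,0.09,0],[0,0,0]],[[0,0.13,0],[0,0,0]],[[0,0.17,0],[0,0,0]],[[0,0.21,0],[0,0,0]],[[0,0.25,0],[0,0,0]],[[0,0.29,0],[0,0,0]],[[0,0.32,0],[0,0,0]],[[0,0.33,0],[0,0,0]]]}}

```text
time_s: 11.75
position: [0.563, -0.0551, 0.0638]
tool_rot: [[0.185, 0.983, 0.001], [0.983, -0.185, -0.0], [-0.0, 0.001, -1.0]]
ft_force: [-2.7, -0.4, 7.1]
grip_width: 0.0114
gripper_force: 25.5
```

```bash
python3 pin.py; python3 go.py
```

```text
pin 14 [ 0.5813 -0.1616  0.045 ]
dish 148 [0.7036 0.0724 0.0695]
t 11.8 p [ 0.5632 -0.0552  0.0638] psi 79.33 F [ 2.  -1.5  2.3] M [-0.19 -0.37 -0.03] w 0.0116 q6 [-17.6  31.5  84.   -0.   64.3  -6.9]
```

Call:
{"api": "step_arm", "payload": {"targets": [[[0,0.01,0],[0,0,0]],[[0,0.02,0],[0,0,0]],[[0,0.03,0],[0,0,0]],[[0,0.04,0],[0,0,0]],[[0,0.05,0],[0,0,0]],[[0,0.057,0],[0,0,0]],[[0,0.062,0],[0,0,0]],[[0,0.066,0],[0,0,0]],[[0,0.07,0],[0,0,0]],[[0,0.07,0],[0,0,0]]]}}

```text
time_s: 12.63
position: [0.5817, -0.0586, 0.0638]
tool_rot: [[0.185, 0.983, -0.001], [0.983, -0.185, -0.0], [-0.0, -0.001, -1.0]]
ft_force: [-5.2, -2.1, 7.9]
grip_width: 0.0114
gripper_force: 25.4
```

```bash
python3 pin.py; python3 go.py
```

```text
pin 0 0
dish 34 [0.7201 0.0724 0.0687]
t 12.68 p [ 0.5817 -0.0586  0.0637] psi 79.34 F [-5.2 -2.8  6.2] M [-0.39  0.79 -0.04] w 0.0119 q6 [-17.3  33.2  80.7  -0.   66.2  -6.7]
```

Call:
{"api": "step_arm", "payload": {"targets": [[[0,0.005,0],[0,0,0]],[[0,0.01,0],[0,0,0]],[[0,0.01,0],[0,0,0]],[[0,0.01,0],[0,0,0]],[[0,0.01,0],[0,0,0]]]}}

```text
time_s: 13.1
position: [0.5817, -0.0586, 0.0637]
tool_rot: [[0.185, 0.983, -0.008], [0.983, -0.185, 0.001], [-0.001, -0.008, -1.0]]
ft_force: [-16.2, -2.0, 14.1]
grip_width: 0.0115
gripper_force: 26.4
```

```bash
python3 go.py
```

```text
t 13.1 p [ 0.5817 -0.0586  0.0637] psi 79.36 F [-16.2  -2.   14.1] M [-0.18  2.95 -0.05] w 0.0115 q6 [-17.3  33.3  80.4  -0.1  66.7  -6.6]
```

The stage is hard against its stops (16 N, no motion). I'll relax the push, release and lift.

Call:
{"api": "step_arm", "payload": {"targets": [[[0,-0.005,-0.003],[0,0,0]],[[0,-0.01,-0.005],[0,0,0]],[[0,-0.01,-0.005],[0,0,0]]]}}

```text
time_s: 13.35
position: [0.5813, -0.0586, 0.0639]
tool_rot: [[0.185, 0.983, -0.002], [0.983, -0.185, 0.0], [-0.0, -0.002, -1.0]]
ft_force: [-2.1, -4.3, -8.0]
grip_width: 0.0119
gripper_force: 24.7
```

Call:
{"api": "step_arm", "payload": {"targets": [[[0,0,0],[0,0,0]],[[0,0,0],[0,0,0]],[[0,0,0],[0,0,0]],[[0,0,-0.04],[0,0,0]],[[0,0,-0.1],[0,0,0]],[[0,0,-0.2],[0,0,0]],[[0,0,-0.3],[0,0,0]],[[0,0,-0.4],[0,0,0]],[[0,0,-0.5],[0,0,0]],[[0,0,-0.5],[0,0,0]]], "jaw": 45}}

```text
time_s: 14.18
position: [0.5843, -0.0587, 0.2219]
tool_rot: [[0.185, 0.983, 0.012], [0.983, -0.185, -0.003], [-0.001, 0.012, -1.0]]
ft_force: [1.1, 0.2, 0.4]
grip_width: 0.045
gripper_force: 0.0
```

```bash
python3 pin.py; python3 go.py .55 -.11 .212 124 .6241 -.1683 .212 169
```

```text
pin 0 0
dish 9 [0.6561 0.0699 0.0699]
t 14.23 p [ 0.5834 -0.0585  0.2187] psi 79.36 F [-0.6 -0.3 -0.8] M [ 0.03  0.05 -0.  ] w 0.0447 q6 [-17.3  24.9  67.7   0.   87.   -6.7]
shift [-0.1891 -0.0778  0.0217] turn [ 0.0089  0.0043 -0.992 ]
shift [-0.3345  0.2009  0.0239] turn [ 0.0071  0.008  -1.992 ]
```

Call:
{"api": "step_arm", "payload": {"targets": [[[-0.06,-0.026,0],[0,0,-0.12]],[[-0.12,-0.052,0.01],[0,0,-0.25]],[[-0.189,-0.078,0.022],[0,0,-0.38]],[[-0.189,-0.078,0.022],[0,0,-0.51]],[[-0.189,-0.078,0.022],[0,0,-0.64]],[[-0.189,-0.078,0.022],[0,0,-0.77]],[[-0.189,-0.078,0.022],[0,0,-0.9]],[[-0.189,-0.078,0.022],[0,0,-0.992]],[[-0.189,-0.078,0.022],[0,0,-0.992]]]}}

```text
time_s: 14.98
position: [0.5483, -0.1096, 0.2076]
tool_rot: [[-0.561, 0.828, -0.001], [0.828, 0.561, 0.001], [0.001, -0.0, -1.0]]
ft_force: [0.2, 0.1, -0.1]
grip_width: 0.045
gripper_force: 0.0
```

```bash
python3 go.py .6241 -.1683 .212 169
```

```text
t 14.98 p [ 0.5483 -0.1096  0.2076] psi 124.13 F [ 0.2  0.1 -0.1] M [-0.01 -0.02 -0.  ] w 0.045 q6 [-23.4  22.8  73.    0.   84.3 -57.6]
shift [-0.3037  0.0994 -0.015 ] turn [ 1.000e-04 -1.800e-03 -9.972e-01]
```

Call:
{"api": "step_arm", "payload": {"targets": [[[-0.06,0.02,0],[0,0,-0.12]],[[-0.12,0.04,0],[0,0,-0.25]],[[-0.18,0.06,0],[0,0,-0.38]],[[-0.24,0.08,-0.015],[0,0,-0.51]],[[-0.304,0.1,-0.015],[0,0,-0.64]],[[-0.304,0.1,-0.015],[0,0,-0.77]],[[-0.304,0.1,-0.015],[0,0,-0.9]],[[-0.304,0.1,-0.015],[0,0,-0.997]],[[-0.304,0.1,-0.015],[0,0,-0.997]]], "jaw": 36}}

```text
time_s: 15.73
position: [0.6243, -0.1686, 0.2121]
tool_rot: [[-0.981, 0.193, -0.001], [0.193, 0.981, 0.001], [0.001, 0.001, -1.0]]
ft_force: [0.6, -0.2, -0.2]
grip_width: 0.0361
gripper_force: 0.0
```

```bash
python3 pin.py; python3 go.py .6241 -.1683 .063 169
```

```text
pin 0 0
dish 374 [0.7201 0.0703 0.0699]
t 15.78 p [ 0.6243 -0.1686  0.2123] psi 168.65 F [ 0.8 -0.8  0.7] M [ 0.02  0.01 -0.02] w 0.0358 q6 [ -25.6   31.8   56.8    0.    91.4 -104.2]
shift [3.000e-04 5.000e-04 4.977e-01] turn [ 0.0005 -0.0012 -0.0078]
```

Call:
{"api": "step_arm", "payload": {"targets": [[[0,0,0.08],[0,0,-0.008]],[[0,0,0.16],[0,0,-0.008]],[[0,0,0.24],[0,0,-0.008]],[[0,0,0.32],[0,0,-0.008]],[[0,0,0.38],[0,0,-0.008]],[[0,0,0.43],[0,0,-0.008]],[[0,0,0.47],[0,0,-0.008]],[[0,0,0.497],[0,0,-0.008]],[[0,0,0.497],[0,0,-0.008]]]}}

```text
time_s: 16.53
position: [0.6235, -0.1683, 0.062]
tool_rot: [[-0.982, 0.19, -0.003], [0.19, 0.982, 0.001], [0.003, 0.001, -1.0]]
ft_force: [-0.3, 0.9, 0.1]
grip_width: 0.036
gripper_force: 0.0
```

Call:
{"api": "step_arm", "payload": {"targets": [[[0,0,0],[0,0,0]],[[0,0,0],[0,0,0]],[[0,0,0],[0,0,0]],[[0,0,0],[0,0,0]],[[0,0,0],[0,0,0]]], "jaw": 5, "grip_force": 40}}

```text
time_s: 16.95
position: [0.6248, -0.1686, 0.0649]
tool_rot: [[-0.982, 0.187, 0.002], [0.187, 0.982, -0.0], [-0.002, 0.0, -1.0]]
ft_force: [0.4, 3.1, 4.8]
grip_width: 0.0115
gripper_force: 39.5
```

Call:
{"api": "step_arm", "payload": {"targets": [[[0,0,0],[0,0,0.08]],[[0,0,0],[0,0,0.17]],[[0,0,0],[0,0,0.26]],[[0,0,0],[0,0,0.35]],[[0,0,0],[0,0,0.44]],[[0,0,0],[0,0,0.5]],[[0,0,0],[0,0,0.5]]]}}

```text
time_s: 17.53
position: [0.6247, -0.1689, 0.0649]
tool_rot: [[-0.835, 0.55, 0.001], [0.55, 0.835, -0.001], [-0.002, 0.0, -1.0]]
ft_force: [0.7, 3.0, 6.2]
grip_width: 0.0117
gripper_force: 39.7
```

```bash
python3 go.py
```

```text
t 17.53 p [ 0.6247 -0.1689  0.0649] psi 146.6 F [0.7 3.  6.2] M [0.22 0.02 0.01] w 0.0117 q6 [-25.6  38.4  69.5  -0.   71.9 -82.2]
```

Call:
{"api": "step_arm", "payload": {"targets": [[[0,0,0],[0,0,0.09]],[[0,0,0],[0,0,0.18]],[[0,0,0],[0,0,0.27]],[[0,0,0],[0,0,0.36]],[[0,0,0],[0,0,0.45]],[[0,0,0],[0,0,0.55]],[[0,0,0],[0,0,0.65]],[[0,0,0],[0,0,0.65]]]}}

```text
time_s: 18.2
position: [0.6244, -0.1692, 0.0649]
tool_rot: [[-0.459, 0.889, 0.001], [0.889, 0.459, -0.001], [-0.001, 0.0, -1.0]]
ft_force: [-1.4, -0.3, 6.2]
grip_width: 0.0114
gripper_force: 39.8
```

Call:
{"api": "step_arm", "payload": {"targets": [[[0,0,0],[0,0,0.09]],[[0,0,0],[0,0,0.18]],[[0,0,0],[0,0,0.27]],[[0,0,0],[0,0,0.36]],[[0,0,0],[0,0,0.45]],[[0,0,0],[0,0,0.54]],[[0,0,0],[0,0,0.6]],[[0,0,0],[0,0,0.64]],[[0,0,0],[0,0,0.64]]]}}

```text
time_s: 18.95
position: [0.6239, -0.1693, 0.0649]
tool_rot: [[0.024, 1.0, -0.0], [1.0, -0.024, -0.001], [-0.001, -0.0, -1.0]]
ft_force: [-4.1, 0.2, 6.9]
grip_width: 0.0116
gripper_force: 39.9
```

```bash
python3 go.py
```

```text
t 18.95 p [ 0.6239 -0.1693  0.0649] psi 88.62 F [-4.1  0.2  6.9] M [-0.06  0.74  0.  ] w 0.0116 q6 [-25.6  38.4  69.5  -0.1  72.  -24.2]
```

Call:
{"api": "step_arm", "payload": {"targets": [[[0,0,0],[0,0,0.03]],[[0,0,0],[0,0,0.06]],[[0,0,0],[0,0,0.06]],[[0,0,0],[0,0,0.06]]]}}

```text
time_s: 19.28
position: [0.6239, -0.1692, 0.0649]
tool_rot: [[0.069, 0.998, -0.0], [0.998, -0.069, -0.001], [-0.001, -0.0, -1.0]]
ft_force: [-4.1, 0.2, 6.7]
grip_width: 0.0117
gripper_force: 40.5
```

```bash
python3 go.py
```

```text
t 19.28 p [ 0.6239 -0.1692  0.0649] psi 86.04 F [-4.1  0.2  6.7] M [0.04 0.71 0.23] w 0.0117 q6 [-25.6  38.4  69.5  -0.1  72.  -21.6]
```

Call:
{"api": "step_arm", "payload": {"targets": [[[0,0,0],[0,0,-0.03]],[[0,0,0],[0,0,-0.06]],[[0,0,0],[0,0,-0.06]],[[0,0,0],[0,0,-0.06]]]}}

```text
time_s: 19.62
position: [0.6239, -0.1693, 0.0648]
tool_rot: [[0.022, 1.0, -0.0], [1.0, -0.022, -0.001], [-0.001, -0.0, -1.0]]
ft_force: [-4.5, -0.6, 5.5]
grip_width: 0.0117
gripper_force: 40.0
```

Call:
{"api": "step_arm", "payload": {"targets": [[[0,0,0],[0,0,0]],[[0,0,0],[0,0,0]],[[0,0,0],[0,0,0]],[[0,0,-0.06],[0,0,0]],[[0,0,-0.14],[0,0,0]],[[0,0,-0.24],[0,0,0]],[[0,0,-0.34],[0,0,0]],[[0,0,-0.44],[0,0,0]],[[0,0,-0.5],[0,0,0]],[[0,0,-0.5],[0,0,0]]], "jaw": 38}}

```text
time_s: 20.45
position: [0.6257, -0.1693, 0.2185]
tool_rot: [[0.023, 1.0, 0.007], [1.0, -0.023, -0.004], [-0.003, 0.007, -1.0]]
ft_force: [-0.1, -0.1, -0.1]
grip_width: 0.0379
gripper_force: 0.0
```

```bash
python3 go.py .42 -.25 .21 88.6
```

```text
t 20.45 p [ 0.6257 -0.1693  0.2185] psi 88.68 F [-0.1 -0.1 -0.1] M [-0.06  0.   -0.03] w 0.0379 q6 [-25.6  31.5  56.3  -0.   91.7 -24.3]
shift [-0.2846 -0.6793  0.0244] turn [0.0094 0.0043 0.0017]
```

A turn of +2.5° met a restoring torque of 0.23 N m, which fits the roller sitting in the notch. I'll back away and check.

Call:
{"api": "step_arm", "payload": {"targets": [[[-0.04,-0.1,0],[0,0,0]],[[-0.08,-0.2,0],[0,0,0]],[[-0.12,-0.3,0],[0,0,0]],[[-0.17,-0.4,0],[0,0,0]],[[-0.21,-0.5,0],[0,0,0]],[[-0.25,-0.6,0],[0,0,0]],[[-0.285,-0.68,0],[0,0,0]],[[-0.285,-0.68,0],[0,0,0]],[[-0.285,-0.68,0],[0,0,0]]]}}

```text
time_s: 21.2
position: [0.4176, -0.2497, 0.2135]
tool_rot: [[0.025, 1.0, -0.0], [1.0, -0.025, 0.001], [0.001, -0.0, -1.0]]
ft_force: [0.2, -0.3, -0.1]
grip_width: 0.0379
gripper_force: 0.0
```

```bash
python3 go.py; python3 - <<'E'
from m import *
d=grab('top')
save('pics/k5.png',d['img'][100:270,215:385],3.4)
hsv,red,blk=masks(d)
uv,P=near(d,red,(.624,-.168),.045,.07,.11); print('mark',len(uv),P.mean(0).round(4) if len(uv) else 0)
uv,P=near(d,(hsv[...,2]<60),(.58,-.06),.06,.075,.11); print('handle',line(uv,d,.095) if len(uv) else 0)
E
```

```text
t 21.2 p [ 0.4176 -0.2497  0.2135] psi 88.54 F [ 0.2 -0.3 -0.1] M [ 0.02  0.03 -0.06] w 0.0379 q6 [-44.9  15.3  83.5   0.   81.3 -43.4]
mark 19 [ 0.6222 -0.1497  0.088 ]
handle (array([577.7, -59.4]), 82.4, 10.4, 78.9)
```

View pics/k5.png

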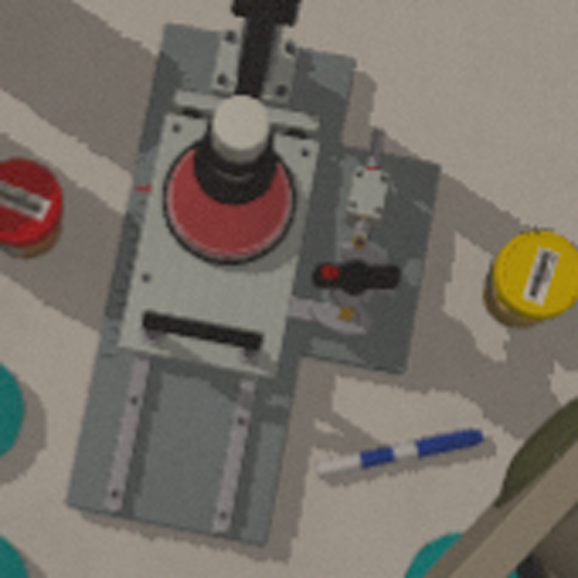

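The stage is home with the dish under the camera at (230,200). The handle travelled about 129 mm, the pin is in the cam mouth at (345,313), and the knob is across at (357,275) with its mark to the left. The jars and marker are where they were, so I'm handing in.

```bash
python3 -c "
from rig import close_job
print(close_job())"
```

```text
the job is handed in; nothing more can be done
None
```

I handed the job in at about 21 s, and no verdict came back: the latch was opened, the stage pushed against its stops (about 129 mm of travel by camera), and the latch shut, with the roller in the notch inferred from the knob angle (about 1.40 rad) and a 0.23 N m resistance to turning further; the dish still looked in its nest, and the jars and marker looked unmoved.

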